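# Gauge a shaft collar on the step mandrel and rack it

## Robot

A 6-joint arm with a two-finger parallel gripper is mounted at the origin on a cart in front of the work surface, level with it; the furniture and walls round the work are solid. World frame = base frame: x ahead of the robot, y to its left, z up, the work surface at z = 0. Lengths are in m, angles in rad, forces in N, time in s.
With the tool pointing down it reaches from about 0.325 to 0.9 m from the base axis. Payload 6.1 kg.
Tool frame: the origin (TCP) lies at the very end of the fingers, on their centre line; the grasp point (between the pads) lies 19 mm behind it (grip_depth is the distance from the TCP to the grasp point, in m); z points along the fingers, y is the line along which they close (so a half turn about z gives the same grasp; the last joint's range is limited). The gripper opens to 85 mm and grips with 20 to 120 N. Pads are 22 mm wide; open, the fingers measure 114 mm over their backs; the gripper's body (76 mm by 85 mm) begins 54 mm behind the grasp point. The pads swing forward as they close: fully open they stand 13 mm farther back than shut.
Start: joints at [-1.249, 0.22, 1.526, -0, 1.395, -0.126], TCP at [0.271, -0.563, 0.231] pointing down, gripper open.
Joint ranges: [-2.98, 2.98], [-0.91, 2.08], [0.09, 2.57], [-1.24, 4.39], [0.2, 2.65], [-2.68, 2.68]. Speed limits (rad/s): [2.57, 2.57, 3.01, 3.14, 3.14, 3.14].

## Interface

Orientations are given as a 3x3 rotation matrix whose columns are the frame's x, y, z axes.
In Python, from plant import * gives the robot as it stands.
- The arm moves only by the shell command python3 -m creep 'ROWS' [FORCE]. ROWS is JSON, a list of rows, each a list of 3 entries, a list of its own where there are three numbers: the shift along the world's x, y, z in m, then the turn, a rotation vector about the world's x, y, z in degrees, then the finger opening in m, from 0 to 0.0854. A call has 1 to 20 rows; each row shifts and turns the commanded pose from where the row before left it; what a row does not reach is not made up. A row lasts 1/8 s, in which the tool goes at most 62.5 mm and 10.7 degrees, less where a joint would pass 70% of its speed; a pose out of reach is approached as far as the arm can. A call is refused whole if a number of a shift passes 0.0625 or a number of a turn 10.7, either way. A call with a gripper value outside its range is refused whole. The fingers move at their own pace and stop on an object; FORCE is the grip in N (left out, the last holds). Time passes only in rows, so rows that do not move let the fingers close. It gives the time, the measured TCP pose, the force, the opening and the grip force at its end, in the units of the state.
- observe(): the state, without advancing time (a new reading comes with each control period).
- read_camera(name): name is "scene" or "side" or "wrist"; returns a dict with "frame" (420x560x3 uint8, red, green, blue), "intrinsics" (3x3 intrinsics, pixels), "dist_coeffs" ([k1, k2, p1, p2, k3] as OpenCV has them; the pictures are not rectified), "rvec" (rotation vector, rad) and "tvec" (3), from world to camera coordinates, as OpenCV has them; the wrist camera has in their place "mount" (4x4, takes a point from camera to tool coordinates, whose origin is the TCP and whose axes are the flange's). Camera axes: x right, y down, z forward; pixel columns grow to the right and rows downward; lengths in m; the calibration is good to about 2 mm. A picture is of the moment at which its call begins: read the wrist's pose just before it. There is no depth.
- sign_off(): hands the job in; it is judged then, once.
The state is a dict: "time": time; "joint_positions": joint angles; "joint_velocities": joint speeds; "joint_torque": joint torques, N m; "eef_pos": TCP position; "orientation": TCP orientation; "wrist_force": force on the tool from outside, world axes, zero at the start; "torque": the same for the moment, N m; "gripper_width": opening from 0.0 (shut) to 1.0 (fully open); "grasp_force": force on a finger pad.
Only numpy, scipy, OpenCV 4.12 (cv2) and the standard library are available. Lean on these libraries where they do the work, as an engineer would, in place of code of your own. Each camera call takes 0.05 s, during which the arm holds its last target. There are 200 camera calls.

## Task

Find out the bore of the collar that lies on the green mat: slide it upright down over the stepped mandrel of the gauge until it stops, and seat it there with a firm but gentle push of about 10 N, never forcing it beyond 25 N. The coloured band whose upper step carries the collar tells its size: take the collar off again and lay it flat over the rack post of that colour. Leave the two collars in the white tray, the little brown dropper bottle and the solvent tin where they are.

Things in the scene. Friction and masses are not known exactly. Their poses are not given: they have to be found in the camera images.
- collar_a: loose aluminium collar (short thick ring), 46 mm outside diameter, 20 mm high, about 0.06 kg; one of three that look alike, with bores of 20, 25 and 30 mm; which has which is not told. One lies on the green mat, within 20 mm of its centre, the other two in the white tray. Origin: centre of its underside; z: its axis, up
- collar_b: loose aluminium collar (short thick ring), 46 mm outside diameter, 20 mm high, about 0.06 kg; one of three that look alike, with bores of 20, 25 and 30 mm; which has which is not told. One lies on the green mat, within 20 mm of its centre, the other two in the white tray. Origin: centre of its underside; z: its axis, up
- collar_c: loose aluminium collar (short thick ring), 46 mm outside diameter, 20 mm high, about 0.06 kg; one of three that look alike, with bores of 20, 25 and 30 mm; which has which is not told. One lies on the green mat, within 20 mm of its centre, the other two in the white tray. Origin: centre of its underside; z: its axis, up
- gauge_foot: fixed round dark steel foot of the bore gauge, 64 mm diameter, 16 mm high, carrying the upright stepped mandrel on its axis; origin: centre of its underside, on the desk. A collar stops with its underside on top of the blue band (bore 20 mm), 73 mm above the desk, of the yellow band (bore 25 mm), 58 mm, or of the red band (bore 30 mm), 43 mm, each give or take 4 mm (see gauge_axis)
- check_mat: fixed green mat, 80 x 80 x 3 mm; origin: centre of its underside; the collar to be gauged lies on it
- hold_tray: fixed low white tray, 75 x 135 mm, 14 mm high, floor 3 mm thick, with the two collars to be left alone; origin: centre of its underside
- rack: fixed wooden rack board, 60 x 175 x 8 mm, with three upright posts of 12 mm diameter, 30 mm high, 60 mm apart along its own y axis: blue at +y, yellow in the middle, red at -y, each in a painted disc of its colour; origin: centre of its underside
- dropper: loose brown dropper bottle, 36 mm diameter, 77 mm high; to be left alone; origin: centre of its underside
- tin: loose rust-brown solvent tin with a white cap, 53 x 82 x 124 mm; to be left alone; origin: centre of its underside
- post_blue (a point): foot of the rack's blue post: on its axis, level with the top of the board, 8 mm above the desk
- post_yellow (a point): foot of the rack's yellow post: on its axis, level with the top of the board, 8 mm above the desk
- post_red (a point): foot of the rack's red post: on its axis, level with the top of the board, 8 mm above the desk
- gauge_axis (a point): point on the mandrel's axis, 28 mm above the desk, fixed to the foot. The mandrel's underside is here, give or take 4 mm: it is screwed in to a different height each time. From its underside: red 0-15 mm, 35 mm thick; yellow 15-30, tapering 28.6 to 27.4; blue 30-45, 23.6 to 22.4; steel 45-60, 18.6 to 17.2; nose to a 6 mm tip at 72. Pushed down it springs by 1 mm per 8 N
Mind the look-alikes: they are no part of the job. Leave any yellow look-alike of the collar_b alone.

How it is judged:
On the way:
1. the collar is pressed upright on the step of the mandrel that fits its bore with more than 5 N (((z of collar_a in the frame of gauge_foot between 0.0665 and 0.0795 m and horizontal distance between collar_a and gauge_foot below 0.003 m and angle between collar_a's own z axis and vertical below 0.08 rad and contact force between collar_a and gauge_foot above 5 N) or (z of collar_b in the frame of gauge_foot between 0.0515 and 0.0645 m and horizontal distance between collar_b and gauge_foot below 0.003 m and angle between collar_b's own z axis and vertical below 0.08 rad and contact force between collar_b and gauge_foot above 5 N) or (z of collar_c in the frame of gauge_foot between 0.0365 and 0.0495 m and horizontal distance between collar_c and gauge_foot below 0.003 m and angle between collar_c's own z axis and vertical below 0.08 rad and contact force between collar_c and gauge_foot above 5 N))), for 0.2 s.
At the end, for the whole second after the job is handed in: The gauged collar lies flat, released, over the rack post of its band's colour (14 mm sideways, underside within 3 mm of the board); none is left on the mat; the two others moved under 20 mm (((horizontal distance between collar_a and post_blue below 0.014 m and z of collar_a in the frame of post_blue between -0.003 and 0.003 m and angle between collar_a's own z axis and vertical below 0.05 rad and linear speed of collar_a below 0.02 m/s and distance of each of collar_b, collar_c from where it was at the start of the episode below 0.02 m and horizontal distance between each of collar_b, collar_c and check_mat above 0.07 m) or (horizontal distance between collar_b and post_yellow below 0.014 m and z of collar_b in the frame of post_yellow between -0.003 and 0.003 m and angle between collar_b's own z axis and vertical below 0.05 rad and linear speed of collar_b below 0.02 m/s and distance of each of collar_a, collar_c from where it was at the start of the episode below 0.02 m and horizontal distance between each of collar_a, collar_c and check_mat above 0.07 m) or (horizontal distance between collar_c and post_red below 0.014 m and z of collar_c in the frame of post_red between -0.003 and 0.003 m and angle between collar_c's own z axis and vertical below 0.05 rad and linear speed of collar_c below 0.02 m/s and distance of each of collar_a, collar_b from where it was at the start of the episode below 0.02 m and horizontal distance between each of collar_a, collar_b and check_mat above 0.07 m))); the robot touches nothing.
It fails at once if a collar is forced on the gauge with more than 25 N (contact force between any of collar_a, collar_b, collar_c and gauge_foot above 25 N).
It fails at once if the dropper bottle or the solvent tin is moved by more than 20 mm (distance of any of dropper, tin from where it was at the start of the episode above 0.02 m).
It also fails if it takes over 45 s, if anything falls off the work surface, if the arm or the gripper's body presses on something with over 40 N, if the wrist force passes 120 N, or if a joint passes its speed limit or range.

## Working session

There is one attempt and no reset: what is moved stays moved. The work goes in short steps, Python scripts to look and compute and a shell command to move; the robot and the scene stay as the last step left them, time stands still between calls to the robot, and variables do not carry over. Pictures are saved under pics/ and viewed, at most 10 in all, crops included, and the job is handed in when it is done.

```bash
mkdir -p pics
cat > h.py <<'E'
import numpy as np, cv2
from plant import *
def snap(n,f):
    s=observe(); c=read_camera(n); cv2.imwrite(f,c["frame"][:,:,::-1]); 
    np.save(f+'.npy',{'c':c,'s':s},allow_pickle=True); return c,s
def load(f): d=np.load(f+'.npy',allow_pickle=True).item(); return d['c'],d['s']
def ext(c,s):
    if 'mount' in c:
        T=np.eye(4);T[:3,:3]=s['orientation'];T[:3,3]=s['eef_pos'];M=T@np.array(c['mount']);return M[:3,:3],M[:3,3]
    R=cv2.Rodrigues(np.array(c['rvec'],float))[0];return R.T,-R.T@np.array(c['tvec'],float).ravel()
def back(c,s,uv,z):
    R,o=ext(c,s);p=cv2.undistortPoints(np.array(uv,float).reshape(-1,1,2),np.array(c['intrinsics']),np.array(c['dist_coeffs'],float)).reshape(-1,2)
    d=np.c_[p,np.ones(len(p))]@R.T; return o+d*((z-o[2])/d[:,2])[:,None]
def proj(c,s,P):
    R,o=ext(c,s);q=(np.array(P,float).reshape(-1,3)-o)@R
    return cv2.projectPoints(q,np.zeros(3),np.zeros(3),np.array(c['intrinsics']),np.array(c['dist_coeffs'],float))[0].reshape(-1,2)
E
python3 - <<'E'
from h import *
for n in("scene","side"): 
    c,s=snap(n,f'pics/{n}0.png'); print(n,ext(c,s)[1])
print(s)
E
```

```text
scene [-0.20068727 -0.90688226  0.43535045]
side [0.46328139 0.31549648 0.49924113]
{'time': 0.05, 'joint_positions': array([-1.24912674e+00,  2.21211093e-01,  1.52760463e+00, -1.75969820e-05,
        1.39471181e+00, -1.26148968e-01]), 'joint_velocities': array([ 1.97702351e-03, -6.31563839e-04, -1.13699016e-03, -1.55552963e-03,
        7.32231368e-05,  1.14952517e-05]), 'joint_torque': array([ 3.29323448e-04, -4.98609817e+01, -3.90874743e+01, -2.51578485e-04,
        6.19900457e-03,  1.09950977e-05]), 'eef_pos': array([ 0.27039609, -0.56281015,  0.23021199]), 'orientation': array([[ 9.01392540e-01,  4.33002418e-01, -6.28150951e-04],
       [ 4.33002815e-01, -9.01390711e-01,  1.83016215e-03],
       [ 2.26255205e-04, -1.92168564e-03, -9.99998128e-01]]), 'wrist_force': array([ 0.27615284,  0.53250388, -0.56120796]), 'torque': array([-0.01137711,  0.01614273,  0.00641898]), 'grasp_force': 0.0, 'gripper_width': 0.9980766313483012}
```

View pics/scene0.png

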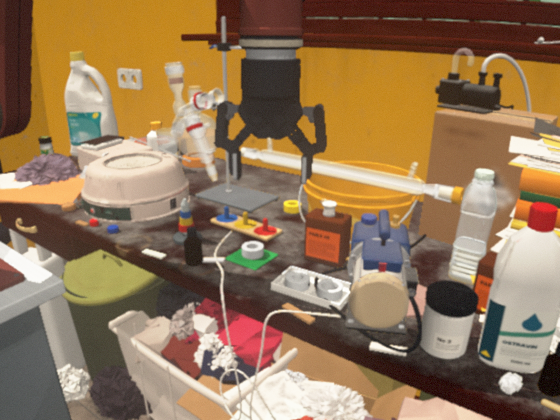

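View pics/side0.png

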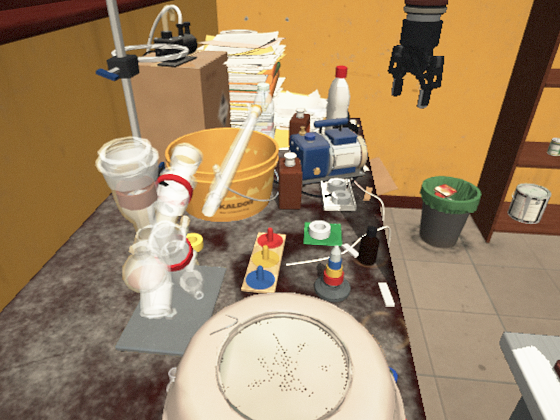

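The scene view shows the white ring on the green mat at (252,248). The things that could be taken for it are the two tray collars at (297,278) and (326,290), which must stay, and the yellow ring at (291,206), a look-alike. By the description, the mat ring is the one to gauge. In the side view it is at (319,231). The mandrel is at (334,270), the dropper at (369,245), the rack at (264,262) and the tin at (290,180).

Run:
```python
from h import *
a=cv2.imread('pics/side0.png')[195:305,240:390]; cv2.imwrite('pics/sidec.png',cv2.resize(a,None,fx=5.3,fy=5.3,interpolation=cv2.INTER_CUBIC))
a=cv2.imread('pics/scene0.png')[190:310,170:360]; cv2.imwrite('pics/scenec.png',cv2.resize(a,None,fx=4.2,fy=4.2,interpolation=cv2.INTER_CUBIC))
```

```text
(no output)
```

View pics/sidec.png

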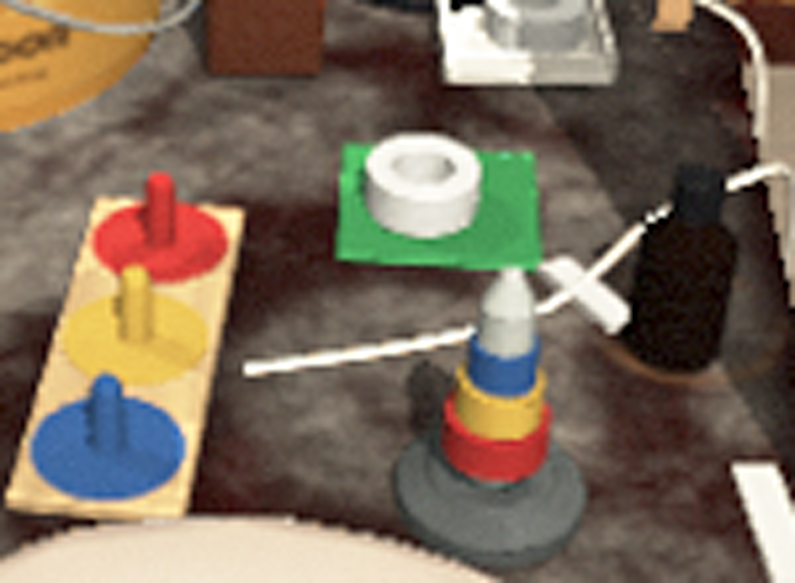

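View pics/scenec.png

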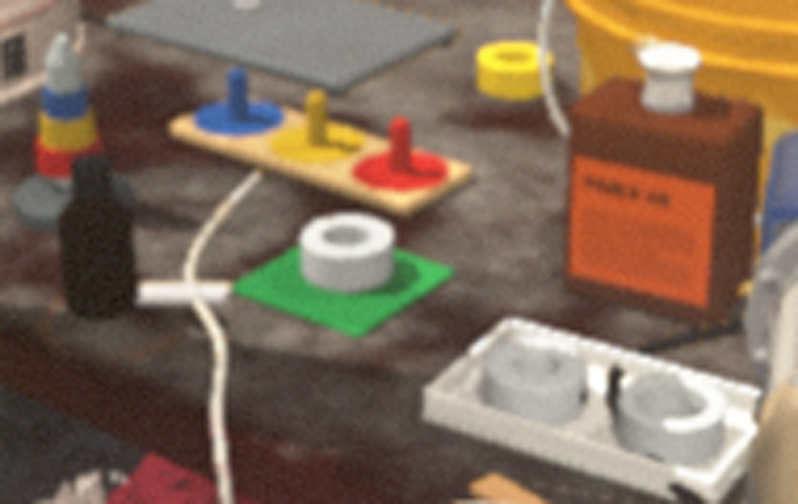

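The side crop shows the collar's hole at (422,168), the mandrel's tip at (514,268) and foot centre at about (490,495). The post tops are red (160,180), yellow (134,270) and blue (106,380). In the scene crop the hole is at (348,235), the mandrel tip at (63,40) and the post tops are blue (237,73), yellow (316,95) and red (400,121). The ring on the mat is white aluminium, and the yellow one lies off by itself.

Run:
```python
from h import *
S=lambda u:np.array([240,195])+np.array(u)/5.3-.4
C=lambda u:np.array([170,190])+np.array(u)/4.2-.4
cs,ss=load('pics/side0.png');cc,sc=load('pics/scene0.png')
pts={'collar':((422,168),(348,235),.023),'tip':((514,266),(63,38),.1),'foot':((490,488),None,.016),'red':((160,177),(400,121),.038),'yel':((134,268),(316,93),.038),'blue':((106,378),(237,71),.038),
'dropbase':((672,355),(98,305),0),'droptop':((700,170),(90,160),.077),'tinR':None,'trayL':((442,80),(430,412),0)}
for k,v in pts.items():
    if v is None: continue
    a=back(cs,ss,[S(v[0])],v[2])[0]; b=back(cc,sc,[C(v[1])],v[2])[0] if v[1] else None
    # triangulate
    t=''
    if v[1]:
        A=[];B=[]
        for c,s,p in((cs,ss,S(v[0])),(cc,sc,C(v[1]))):
            o=ext(c,s)[1];d=back(c,s,[p],0)[0]-o;d/=np.linalg.norm(d);M=np.eye(3)-np.outer(d,d);A.append(M);B.append(M@o)
        t=np.linalg.solve(sum(A),sum(B)).round(4)
    print(k,a.round(4),b if b is None else b.round(4),t)
for k,p in {'matcorners':[(342,145),(535,153),(541,270),(336,260)]}.items(): print(back(cs,ss,[S(q) for q in p],.003).round(4))
```

```text
collar [ 0.4433 -0.3882  0.023 ] [ 0.444  -0.3913  0.023 ] [ 0.4439 -0.3906  0.0222]
tip [ 0.4172 -0.2231  0.1   ] [ 0.4136 -0.2323  0.1   ] [ 0.4174 -0.2273  0.0974]
foot [ 0.4183 -0.2134  0.016 ] None 
red [ 0.5437 -0.3488  0.038 ] [ 0.5449 -0.3478  0.038 ] [ 0.5438 -0.3485  0.0384]
yel [ 0.5463 -0.2904  0.038 ] [ 0.5491 -0.2862  0.038 ] [ 0.5461 -0.2886  0.0395]
blue [ 0.5478 -0.2288  0.038 ] [ 0.5483 -0.2284  0.038 ] [ 0.5478 -0.2287  0.0381]
dropbase [ 0.3491 -0.3097  0.    ] [ 0.3495 -0.312   0.    ] [ 0.3494 -0.3112 -0.0007]
droptop [ 0.348  -0.3181  0.077 ] [ 0.3498 -0.3141  0.077 ] [ 0.3482 -0.3161  0.0782]
trayL [ 0.4344 -0.493   0.    ] [ 0.3659 -0.4975  0.    ] [ 0.4173 -0.4819 -0.0125]
[[ 0.4763 -0.4313  0.003 ]
 [ 0.3954 -0.4342  0.003 ]
 [ 0.3957 -0.3526  0.003 ]
 [ 0.475  -0.3502  0.003 ]]
```

```bash
python3 -m creep '[[[0.029,0.029,0],[0,0,9.2],0.085],[[0.029,0.029,0],[0,0,9.2],0.085],[[0.029,0.029,0],[0,0,9.2],0.085],[[0.029,0.029,0],[0,0,9.2],0.085],[[0.029,0.029,0],[0,0,9.2],0.085],[[0.029,0.029,0],[0,0,9.2],0.085],[[0,0,0],[0,0,9.1],0.085],[[0,0,0],[0,0,0],0.085]]' 40
python3 - <<'E'
from h import *
c,s=snap('wrist','pics/w1.png');cv2.imwrite('pics/w1b.png',cv2.resize(c['frame'][:,:,::-1],(800,600),interpolation=cv2.INTER_CUBIC))
print(s['eef_pos'],s['orientation'],np.array(c['mount']).round(3))
print(proj(c,s,[[.444,-.39,.023],[.4175,-.222,.1],[.546,-.289,.038]])*[800/560,600/420])
E
```

```text
time: 1.1
eef_pos: [0.4448, -0.3888, 0.2308]
orientation: [[0.001, 1.0, -0.001], [1.0, -0.001, 0.001], [0.001, -0.001, -1.0]]
wrist_force: [-0.5, -0.8, -0.1]
gripper_width: 0.994
grasp_force: 0.0
[ 0.44477644 -0.38875496  0.23084108] [[ 1.07240035e-03  9.99999228e-01 -6.27697026e-04]
 [ 9.99999281e-01 -1.07206366e-03  5.36481672e-04]
 [ 5.35808327e-04 -6.28271899e-04 -9.99999659e-01]] [[ 0.002 -0.952 -0.307  0.079]
 [ 1.     0.001  0.001 -0.001]
 [-0.001 -0.307  0.952 -0.142]
 [ 0.     0.     0.     1.   ]]
[[392.99547804 264.0865004 ]
 [345.91840256   3.15713125]
 [528.85031225 137.26368091]]
```

View pics/w1b.png

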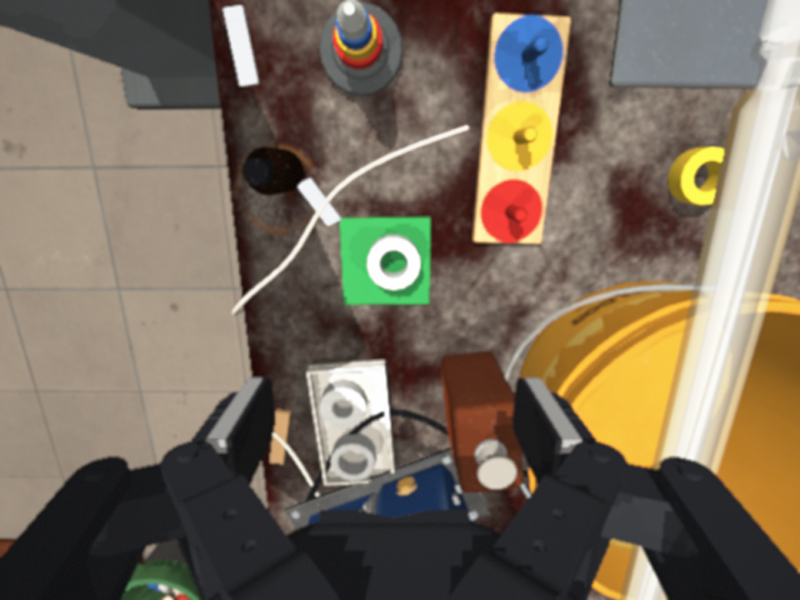

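The wrist view shows the mat collar centred at (394,264), the mandrel tip at (351,6) with its foot centre at (361,50), and the post tops at blue (541,42), yellow (530,133) and red (517,213). The tin's near top corner is at (443,358), and the yellow look-alike is off at (700,176).

Run:
```python
from h import *
c,s=load('pics/w1.png');f=np.array([560/800,.7])
for n,p,z in [('collar',(394,264),.023),('tip',(351,4),.1),('foot',(361,50),.016),('blue',(541,42),.038),('yel',(530,133),.038),('red',(517,213),.038),('bluedisc',(530,54),.008),('reddisc',(512,211),.008),('tin',(443,358),.124),('tin',(492,353),.124),('drop',(260,170),.077),('tray',(308,362),.014),('tray',(385,360),.014)]:
    print(n,back(c,s,[np.array(p)*f],z)[0].round(4))
```

```text
collar [ 0.4449 -0.3899  0.023 ]
tip [ 0.4203 -0.2224  0.1   ]
foot [ 0.4197 -0.2259  0.016 ]
blue [ 0.5487 -0.2256  0.038 ]
yel [ 0.5466 -0.286   0.038 ]
red [ 0.542  -0.3452  0.038 ]
bluedisc [ 0.5503 -0.2264  0.008 ]
reddisc [ 0.5463 -0.3467  0.008 ]
tin [ 0.4768 -0.4297  0.124 ]
tin [ 0.5087 -0.4261  0.124 ]
drop [ 0.3538 -0.3123  0.077 ]
tray [ 0.3634 -0.487   0.014 ]
tray [ 0.4365 -0.4848  0.014 ]
```

```bash
python3 -m creep '[[[0,-0.001,-0.045],[0,0,0],0.075],[[0,0,-0.045],[0,0,0],0.075],[[0,0,-0.045],[0,0,0],0.075],[[0,0,-0.045],[0,0,0],0.075],[[0,0,-0.025],[0,0,0],0.075],[[0,0,-0.012],[0,0,0],0.075],[[0,0,-0.008],[0,0,0],0.075],[[0,0,0],[0,0,0],0.04],[[0,0,0],[0,0,0],0.04],[[0,0,0],[0,0,0],0.04],[[0,0,0],[0,0,0],0.04]]' 40
```

```text
time: 2.52
eef_pos: [0.4455, -0.3914, 0.0078]
orientation: [[0.001, 1.0, 0.002], [1.0, -0.001, -0.002], [-0.002, 0.002, -1.0]]
wrist_force: [-0.5, -0.2, 6.3]
gripper_width: 0.523
grasp_force: 41.3
```

```bash
python3 -m creep '[[[0,0,0.02],[0,0,0],0.04],[[0,0,0.045],[0,0,0],0.04],[[0,0,0.045],[0,0,0],0.04],[[0,0,0.045],[0,0,0],0.04],[[-0.006,0.03,0],[0,0,0],0.04],[[-0.006,0.035,0],[0,0,0],0.04],[[-0.006,0.035,0],[0,0,0],0.04],[[-0.006,0.035,0],[0,0,0],0.04],[[-0.001,0.014,0],[0,0,0],0.04],[[0,0,0],[0,0,0],0.04],[[0,0,0],[0,0,0],0.04]]'
python3 - <<'E'
from h import *
c,s=snap('wrist','pics/w2.png');snap('side','pics/s2.png');snap('scene','pics/sc2.png')
a=cv2.resize(c['frame'][:,:,::-1],(800,600),interpolation=cv2.INTER_CUBIC)[150:600]
cv2.imwrite('pics/w2b.png',a)
print(s['eef_pos'],s['wrist_force'],s['grasp_force'])
print(proj(c,s,[[.419,-.223,.1],s['eef_pos']+[0,0,.0152],s['eef_pos']+[0,0,-.0048]])*[800/560,600/420]-[0,150])
E
```

```text
time: 3.9
eef_pos: [0.42, -0.2424, 0.1618]
orientation: [[0.001, 1.0, 0.001], [1.0, -0.001, -0.001], [-0.001, 0.001, -1.0]]
wrist_force: [-0.0, -0.4, -0.6]
gripper_width: 0.517
grasp_force: 41.1
[ 0.42001215 -0.24242295  0.16181739] [-0.00492205 -0.41010754 -0.57080651] 41.11267073079944
[[392.21992351 138.77871961]
 [394.9275217  255.03100614]
 [394.66522409 227.2351238 ]]
```

View pics/w2b.png

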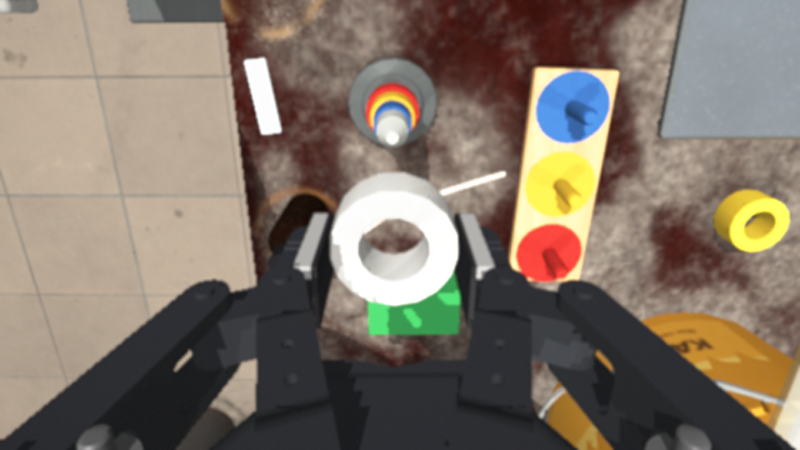

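The wrist view shows the collar held squarely between the pads, its hole from 359 to 429 across in this crop (about 25 mm against the 46 mm outside). The mandrel tip is at (392,138).

Run:
```python
from h import *
a=cv2.imread('pics/w2.png')
r=lambda im:cv2.resize(im,None,fx=4,fy=4,interpolation=cv2.INTER_CUBIC)
A=r(a[205:325,225:325]); B=r(a[135:215,235:315]); B=cv2.resize(B,None,fx=1.25,fy=1.25)
o=np.zeros((480,800,3),np.uint8);o[:480,:400]=A;o[:400,400:]=B
cv2.imwrite('pics/w2z.png',o)
```

```text
(no output)
```

View pics/w2z.png

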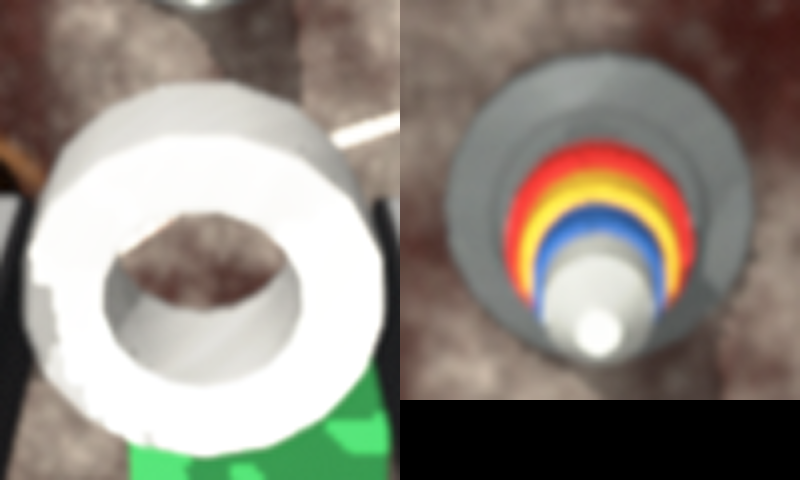

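The crop shows the collar's hole centre at (203,298) on the left. On the right, the nose tip is at (598,333), and the foot rim runs from 447 to 752 across with its lower edge at 360.

Run:
```python
from h import *
c,s=load('pics/w2.png')
L=lambda u:np.array([225,205])+np.array(u)/4-.4
Rr=lambda u:np.array([235,135])+(np.array(u)-[400,0])/5-.4
e=s['eef_pos'];print(e)
for z in(.0152,): print('collar',(back(c,s,[L((203,298)),L((205,296))],e[2]+z)-e).round(4))
for z in(.096,.1,.104): print('tip',z,back(c,s,[Rr((598,333))],z).round(4))
print('footlow',back(c,s,[Rr((599,360))],.016).round(4),'up z16,z0',back(c,s,[Rr((599,53))],.016).round(4),back(c,s,[Rr((599,53))],.0).round(4))
print('footLR',back(c,s,[Rr((447,215)),Rr((752,215))],.016).round(4),back(c,s,[Rr((447,200)),Rr((752,200))],.0).round(4))
# side & scene tip/collar simple model fit
from scipy.optimize import least_squares
obs=[('w2',Rr((598,333)),0),('w1',np.array([351,5])*.7,0)]
cs,ss=load('pics/side0.png');cc,sc=load('pics/scene0.png')
D={'w2':(c,s),'w1':load('pics/w1.png'),'side':(cs,ss),'scene':(cc,sc)}
obs+=[('side',np.array([240,195])+np.array([514,268])/5.3-.4,0),('scene',np.array([170,190])+np.array([63,38])/4.2-.4,0)]
f=lambda p:np.concatenate([(proj(*D[n],p)[0]-u) for n,u,_ in obs])
r=least_squares(f,[.419,-.223,.1]);print(r.x.round(4),r.fun.round(2))
```

```text
[ 0.42001215 -0.24242295  0.16181739]
collar [[-0.0005  0.0025  0.0152]
 [-0.0003  0.0028  0.0152]]
tip 0.096 [[ 0.4187 -0.2235  0.096 ]]
tip 0.1 [[ 0.4187 -0.2223  0.1   ]]
tip 0.104 [[ 0.4188 -0.2211  0.104 ]]
footlow [[ 0.4188 -0.2525  0.016 ]] up z16,z0 [[ 0.4188 -0.1905  0.016 ]] [[ 0.4188 -0.192   0.    ]]
footLR [[ 0.3884 -0.2222  0.016 ]
 [ 0.4493 -0.2222  0.016 ]] [[ 0.3868 -0.2223  0.    ]
 [ 0.4509 -0.2223  0.    ]]
[ 0.4192 -0.2227  0.0983] [ 0.68 -0.07 -1.16  0.53 -1.29  0.52 -1.11 -0.91]
```

```bash
python3 -m creep '[[[-0.001,0.018,0],[0,0,0],0.04],[[0,0,0],[0,0,0],0.04],[[0,0,-0.025],[0,0,0],0.04],[[0,0,-0.02],[0,0,0],0.04],[[0,0,-0.01],[0,0,0],0.04],[[0,0,-0.01],[0,0,0],0.04],[[0,0,-0.01],[0,0,0],0.04],[[0,0,0],[0,0,0],0.04]]'
python3 - <<'E'
from h import *
c,s=snap('wrist','pics/w3.png')
a=c['frame'][200:330,190:360,::-1]
cv2.imwrite('pics/w3z.png',cv2.resize(a,None,fx=4.6,fy=4.6,interpolation=cv2.INTER_CUBIC))
print(s['eef_pos'],s['wrist_force'],s['grasp_force'])
E
```

```text
time: 5.05
eef_pos: [0.4182, -0.2231, 0.0856]
orientation: [[0.001, 1.0, -0.001], [1.0, -0.001, 0.001], [0.001, -0.001, -1.0]]
wrist_force: [-0.7, 0.2, -0.7]
gripper_width: 0.521
grasp_force: 41.1
[ 0.41819428 -0.22308454  0.0856252 ] [-0.69438589  0.2328592  -0.65445021] 41.103753224015236
```

View pics/w3z.png

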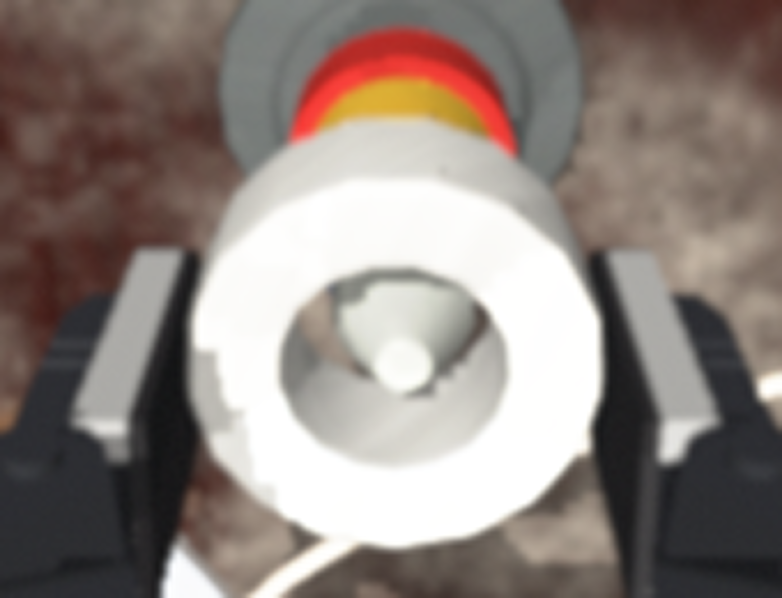

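The crop shows the collar's hole centred at (394,367) and the mandrel's nose tip inside it at (403,365), so the collar is about 1 mm too far to the left (−x).

Run:
```python
from h import *
c,s=load('pics/w3.png')
L=lambda u:np.array([190,200])+np.array(u)/4.6-.4
e=s['eef_pos']
print('collar',back(c,s,[L((394,367)),L((395.5,362))],e[2]+.0152).round(4))
for z in(.095,.098,.1,.102): print(z,back(c,s,[L((403,365))],z).round(4))
print('red L R',back(c,s,[L((293,140)),L((515,140))],.043).round(4))
```

```text
collar [[ 0.4176 -0.2208  0.1008]
 [ 0.4178 -0.2202  0.1008]]
0.095 [[ 0.4186 -0.224   0.095 ]]
0.098 [[ 0.4186 -0.2222  0.098 ]]
0.1 [[ 0.4186 -0.221   0.1   ]]
0.102 [[ 0.4186 -0.2198  0.102 ]]
red L R [[ 0.4027 -0.2177  0.043 ]
 [ 0.4354 -0.2176  0.043 ]]
```

```bash
python3 -m creep '[[[0.001,-0.001,0],[0,0,0],0.04],[[0,0,-0.002],[0,0,0],0.04],[[0,0,-0.002],[0,0,0],0.04],[[0,0,-0.002],[0,0,0],0.04],[[0,0,-0.001],[0,0,0],0.04],[[0,0,-0.001],[0,0,0],0.04],[[0,0,0],[0,0,0],0.04]]'; python3 -m creep '[[[0,0,-0.001],[0,0,0],0.04],[[0,0,-0.001],[0,0,0],0.04],[[0,0,0],[0,0,0],0.04]]'
```

```text
time: 5.98
eef_pos: [0.4196, -0.2243, 0.0782]
orientation: [[0.001, 1.0, -0.0], [1.0, -0.001, 0.0], [0.0, -0.0, -1.0]]
wrist_force: [-1.0, 0.2, -0.9]
gripper_width: 0.52
grasp_force: 41.1
time: 6.35
eef_pos: [0.4195, -0.2243, 0.0762]
orientation: [[0.001, 1.0, -0.0], [1.0, -0.001, 0.0], [0.0, -0.0, -1.0]]
wrist_force: [0.1, -0.1, 0.3]
gripper_width: 0.515
grasp_force: 41.1
```

```bash
python3 -m creep '[[[0,0,-0.001],[0,0,0],0.04],[[0,0,-0.0005],[0,0,0],0.04],[[0,0,0],[0,0,0],0.04]]'; python3 -m creep '[[[0,0,-0.001],[0,0,0],0.04],[[0,0,0],[0,0,0],0.04]]'
```

```text
time: 6.72
eef_pos: [0.4196, -0.2243, 0.0747]
orientation: [[0.001, 1.0, -0.0], [1.0, -0.001, 0.0], [0.0, -0.0, -1.0]]
wrist_force: [-0.2, -0.9, -0.6]
gripper_width: 0.519
grasp_force: 41.1
time: 6.98
eef_pos: [0.4195, -0.2243, 0.0737]
orientation: [[0.001, 1.0, -0.0], [1.0, -0.001, 0.0], [0.0, -0.0, -1.0]]
wrist_force: [0.2, 0.4, -0.5]
gripper_width: 0.52
grasp_force: 41.1
```

```bash
python3 -m creep '[[[0,0,-0.001],[0,0,0],0.04],[[0,0,0],[0,0,0],0.04]]'
```

```text
time: 7.22
eef_pos: [0.4195, -0.2243, 0.0727]
orientation: [[0.001, 1.0, -0.0], [1.0, -0.001, 0.0], [0.0, -0.0, -1.0]]
wrist_force: [-0.3, 0.0, -0.8]
gripper_width: 0.519
grasp_force: 41.1
```

```bash
python3 -m creep '[[[0,0,-0.001],[0,0,0],0.04],[[0,0,-0.001],[0,0,0],0.04],[[0,0,0],[0,0,0],0.04]]'
```

```text
time: 7.6
eef_pos: [0.4195, -0.2243, 0.0707]
orientation: [[0.001, 1.0, -0.0], [1.0, -0.001, 0.0], [0.0, -0.0, -1.0]]
wrist_force: [-1.1, -0.1, -0.4]
gripper_width: 0.521
grasp_force: 41.1
```

```bash
python3 -m creep '[[[0,0,-0.001],[0,0,0],0.04],[[0,0,-0.001],[0,0,0],0.04],[[0,0,0],[0,0,0],0.04]]'
```

```text
time: 7.98
eef_pos: [0.4195, -0.2243, 0.0687]
orientation: [[0.001, 1.0, -0.0], [1.0, -0.001, 0.0], [0.0, -0.0, -1.0]]
wrist_force: [-0.5, -0.8, 0.6]
gripper_width: 0.524
grasp_force: 41.1
```

```bash
python3 -m creep '[[[0,0,-0.001],[0,0,0],0.04],[[0,0,-0.001],[0,0,0],0.04],[[0,0,0],[0,0,0],0.04]]'
```

```text
time: 8.35
eef_pos: [0.4195, -0.2243, 0.0667]
orientation: [[0.001, 1.0, -0.0], [1.0, -0.001, 0.0], [0.0, -0.0, -1.0]]
wrist_force: [-0.0, 0.4, -0.3]
gripper_width: 0.52
grasp_force: 41.1
```

```bash
python3 -m creep '[[[0,0,-0.001],[0,0,0],0.04],[[0,0,-0.001],[0,0,0],0.04],[[0,0,0],[0,0,0],0.04]]'
```

```text
time: 8.72
eef_pos: [0.4195, -0.2243, 0.0647]
orientation: [[0.001, 1.0, -0.0], [1.0, -0.001, 0.0], [0.0, -0.0, -1.0]]
wrist_force: [-0.4, 0.5, -0.8]
gripper_width: 0.519
grasp_force: 41.1
```

```bash
python3 -m creep '[[[0,0,-0.001],[0,0,0],0.04],[[0,0,0],[0,0,0],0.04]]'
```

```text
time: 8.98
eef_pos: [0.4196, -0.2243, 0.0637]
orientation: [[0.001, 1.0, -0.0], [1.0, -0.001, 0.0], [0.0, -0.0, -1.0]]
wrist_force: [-0.0, -0.7, -0.3]
gripper_width: 0.521
grasp_force: 41.1
```

```bash
python3 -m creep '[[[0,0,-0.001],[0,0,0],0.04],[[0,0,0],[0,0,0],0.04]]'
```

```text
time: 9.22
eef_pos: [0.4195, -0.2243, 0.0627]
orientation: [[0.001, 1.0, -0.0], [1.0, -0.001, 0.0], [0.0, -0.0, -1.0]]
wrist_force: [-0.9, -0.0, 0.4]
gripper_width: 0.519
grasp_force: 41.1
```

```bash
python3 -m creep '[[[0,0,-0.001],[0,0,0],0.04],[[0,0,0],[0,0,0],0.04]]'
```

```text
time: 9.48
eef_pos: [0.4196, -0.2243, 0.0617]
orientation: [[0.001, 1.0, -0.0], [1.0, -0.001, 0.0], [0.0, -0.0, -1.0]]
wrist_force: [0.6, -0.4, -0.8]
gripper_width: 0.518
grasp_force: 41.1
```

```bash
python3 -m creep '[[[0,0,-0.001],[0,0,0],0.04],[[0,0,0],[0,0,0],0.04]]'
```

```text
time: 9.72
eef_pos: [0.4195, -0.2243, 0.0607]
orientation: [[0.001, 1.0, -0.0], [1.0, -0.001, 0.0], [0.0, -0.0, -1.0]]
wrist_force: [-0.9, -0.9, -0.1]
gripper_width: 0.515
grasp_force: 41.1
```

```bash
python3 -m creep '[[[0,0,-0.001],[0,0,0],0.04],[[0,0,0],[0,0,0],0.04]]'
```

```text
time: 9.98
eef_pos: [0.4196, -0.2244, 0.0597]
orientation: [[0.001, 1.0, -0.0], [1.0, -0.001, 0.0], [0.0, -0.0, -1.0]]
wrist_force: [-0.3, -0.9, -1.0]
gripper_width: 0.522
grasp_force: 41.1
```

```bash
python3 -m creep '[[[0,0,-0.001],[0,0,0],0.04],[[0,0,0],[0,0,0],0.04]]'
```

```text
time: 10.22
eef_pos: [0.4197, -0.2245, 0.0592]
orientation: [[0.001, 1.0, 0.0], [1.0, -0.001, -0.0], [-0.0, 0.0, -1.0]]
wrist_force: [-2.7, 0.5, 4.1]
gripper_width: 0.517
grasp_force: 41.5
```

```bash
python3 -m creep '[[[0,0,-0.001],[0,0,0],0.04],[[0,0,0],[0,0,0],0.04]]'
```

```text
time: 10.48
eef_pos: [0.4198, -0.2246, 0.0585]
orientation: [[0.001, 1.0, 0.0], [1.0, -0.001, -0.0], [-0.0, 0.0, -1.0]]
wrist_force: [-2.8, 2.0, 9.1]
gripper_width: 0.521
grasp_force: 41.9
```

```bash
python3 -m creep '[[[0,0,-0.0003],[0,0,0],0.04],[[0,0,0],[0,0,0],0.04],[[0,0,0],[0,0,0],0.04],[[0,0,0],[0,0,0],0.04]]'
python3 - <<'E'
from h import *
c,s=snap('wrist','pics/w4.png'); d,_=snap('side','pics/s4.png')
A=cv2.resize(c['frame'][190:330,200:350,::-1],None,fx=2.66,fy=2.66,interpolation=cv2.INTER_CUBIC)
q=proj(d,s,[.419,-.222,.06])[0].astype(int);B=cv2.resize(d['frame'][q[1]-45:q[1]+45,q[0]-50:q[0]+50,::-1],(400,372),interpolation=cv2.INTER_CUBIC)
cv2.imwrite('pics/p4.png',np.hstack([cv2.resize(A,(400,372)),B]))
E
```

```text
time: 10.98
eef_pos: [0.4198, -0.2246, 0.0584]
orientation: [[0.001, 1.0, 0.0], [1.0, -0.001, -0.0], [-0.0, 0.0, -1.0]]
wrist_force: [-2.7, 1.9, 9.5]
gripper_width: 0.519
grasp_force: 42.0
```

View pics/p4.png

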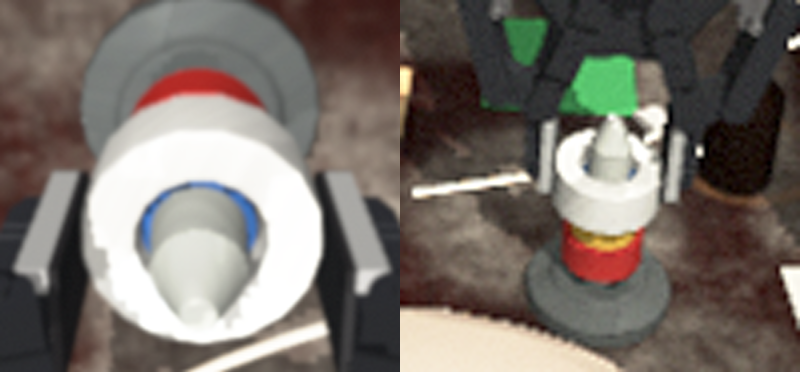

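The collar sits level on the yellow step. In the left half blue shows round the mandrel inside the hole at (200,190), and in the right half a yellow rim shows under it at (605,238). So the bore is 25 mm, and the collar goes on the yellow post.

```bash
python3 -m creep '[[[0,0,0.005],[0,0,0],0.04],[[0,0,0.015],[0,0,0],0.04],[[0,0,0.03],[0,0,0],0.04],[[0,0,0.03],[0,0,0],0.04],[[0,0,0.02],[0,0,0],0.04],[[0.032,-0.016,0],[0,0,0],0.04],[[0.032,-0.016,0],[0,0,0],0.04],[[0.032,-0.016,0],[0,0,0],0.04],[[0.031,-0.016,0],[0,0,0],0.04],[[0,0,0],[0,0,0],0.04],[[0,0,0],[0,0,0],0.04]]'
python3 - <<'E'
from h import *
c,s=snap('wrist','pics/w5.png');f=c['frame'].astype(int)
e=s['eef_pos']
w,ws=load('pics/w2.png')
# yellow-disc centroid, each view, on board plane
for n,(cc,ss) in {'w2':(w,ws),'w1':load('pics/w1.png'),'side':load('pics/side0.png')}.items():
    h=cv2.cvtColor(cc['frame'],cv2.COLOR_RGB2HSV);m=cv2.inRange(h,(20,120,90),(32,255,255))
    k,l,st,ce=cv2.connectedComponentsWithStats(m)
    for i in range(1,k):
        if st[i,4]>60:
            b=st[i]; p=back(cc,ss,[(b[0]+b[2]/2-.5,b[1]+b[3]/2-.5)],.008)[0]
            if np.hypot(p[0]-.546,p[1]+.288)<.03: print(n,b,p.round(4),back(cc,ss,[ce[i]],.008).round(4))
print(e)
E
```

```text
time: 12.45
eef_pos: [0.546, -0.288, 0.1574]
orientation: [[0.001, 1.0, -0.001], [1.0, -0.001, 0.001], [0.001, -0.001, -1.0]]
wrist_force: [0.0, -0.1, -0.8]
gripper_width: 0.519
grasp_force: 41.2
w2 [ 368  211   49   46 1714] [ 0.5475 -0.2858  0.008 ] [[ 0.5471 -0.2858  0.008 ]]
w1 [ 341   70   47   50 1809] [ 0.5477 -0.2855  0.008 ] [[ 0.5471 -0.2858  0.008 ]]
side [251 246  28  22 405] [ 0.5477 -0.2934  0.008 ] [[ 0.5461 -0.2896  0.008 ]]
[ 0.54602171 -0.28799136  0.15741516]
```

```bash
python3 -m creep '[[[0.0015,0,-0.04],[0,0,0],0.04],[[0,0,-0.04],[0,0,0],0.04],[[0,0,-0.02],[0,0,0],0.04],[[0,0,-0.008],[0,0,0],0.04],[[0,0,-0.003],[0,0,0],0.04],[[0,0,-0.003],[0,0,0],0.04],[[0,0,-0.003],[0,0,0],0.04],[[0,0,0],[0,0,0],0.04]]'
```

```text
time: 13.5
eef_pos: [0.5482, -0.2884, 0.0407]
orientation: [[0.001, 1.0, 0.0], [1.0, -0.001, -0.0], [-0.0, 0.0, -1.0]]
wrist_force: [-0.3, 1.1, -0.7]
gripper_width: 0.52
grasp_force: 41.2
```

Underside at about 36 mm, below the post's top and with no contact force, so the post is in the bore. I'll go on to the board.

```bash
python3 -m creep '[[[0,0,-0.01],[0,0,0],0.04],[[0,0,-0.01],[0,0,0],0.04],[[0,0,-0.004],[0,0,0],0.04],[[0,0,-0.002],[0,0,0],0.04],[[0,0,-0.001],[0,0,0],0.04],[[0,0,0],[0,0,0],0.04]]'
```

```text
time: 14.25
eef_pos: [0.5482, -0.2885, 0.0137]
orientation: [[0.001, 1.0, 0.0], [1.0, -0.001, -0.0], [-0.0, 0.0, -1.0]]
wrist_force: [0.7, -0.4, -0.3]
gripper_width: 0.519
grasp_force: 41.2
```

```bash
python3 -m creep '[[[0,0,-0.0005],[0,0,0],0.04],[[0,0,-0.0005],[0,0,0],0.04],[[0,0,0],[0,0,0],0.04]]'
```

```text
time: 14.62
eef_pos: [0.5483, -0.2885, 0.0129]
orientation: [[0.001, 1.0, 0.0], [1.0, -0.001, -0.0], [-0.0, 0.0, -1.0]]
wrist_force: [-0.7, 1.2, 1.2]
gripper_width: 0.519
grasp_force: 41.4
```

It touches the board. Next I release it and go straight up.

```bash
python3 -m creep '[[[0,0,0],[0,0,0],0.075],[[0,0,0],[0,0,0],0.075],[[0,0,0],[0,0,0],0.075],[[0,0,0.02],[0,0,0],0.075],[[0,0,0.045],[0,0,0],0.075],[[0,0,0.045],[0,0,0],0.075],[[0,0,0.045],[0,0,0],0.075],[[0,0,0],[0,0,0],0.075],[[0,0,0],[0,0,0],0.075]]'
python3 - <<'E'
from h import *
c,s=snap('wrist','pics/w6.png'); d,_=snap('side','pics/s6.png')
q=proj(d,s,[.47,-.32,.02])[0].astype(int);B=d['frame'][q[1]-75:q[1]+75,q[0]-75:q[0]+75,::-1]
cv2.imwrite('pics/p6.png',np.hstack([cv2.resize(c['frame'][:,:,::-1],(480,360)),cv2.resize(B,(320,360),interpolation=cv2.INTER_CUBIC)]))
E
```

```text
time: 15.75
eef_pos: [0.5482, -0.2884, 0.1684]
orientation: [[0.001, 1.0, 0.001], [1.0, -0.001, -0.001], [-0.001, 0.001, -1.0]]
wrist_force: [-0.3, -0.7, -0.0]
gripper_width: 0.882
grasp_force: 0.0
```

View pics/p6.png

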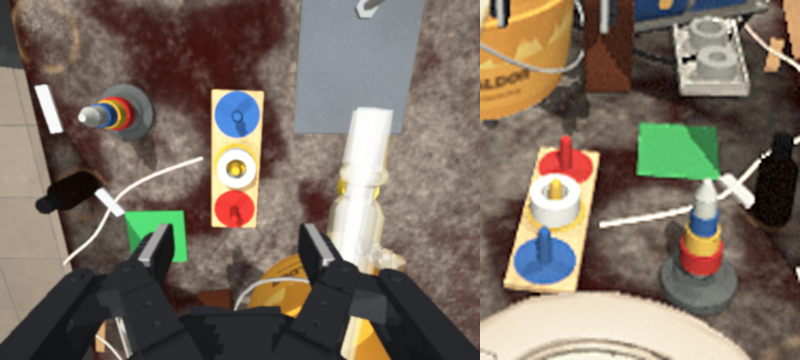

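The collar lies flat round the yellow post, at (236,170) in the wrist view and (554,200) in the side view. The mat is empty, and the tray collars, dropper bottle and tin are where they were.

```bash
python3 -c "from plant import *; print(sign_off())"
```

```text
the job is handed in; nothing more can be done
None
```

The collar from the mat stopped on the yellow step, so its bore is 25 mm; I seated it there with about 10 N, laid it flat over the yellow rack post, and handed the job in (no verdict was returned).

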